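Fold the red manual board flat on its ratchet stand

ROBOT

A 7-joint arm with a two-finger parallel gripper is mounted at the origin on the work surface. World frame = base frame: x ahead of the robot, y to its left, z up, the work surface at z = 0. Lengths are in m, angles in rad, forces in N, time in s.
With the tool pointing down it reaches from about 0.35 to 0.9 m from the base axis. Payload 8.1 kg.
Tool frame: the origin (TCP) lies at the very end of the fingers, on their centre line; the grasp point (between the pads) lies 19 mm behind it; z points along the fingers, y is the line along which they close (so a half turn about z gives the same grasp; the last joint's range is limited). The gripper opens to 85 mm and grips with 20 to 120 N. Pads are 22 mm wide; open, the fingers measure 114 mm over their backs; the gripper's body (76 mm by 85 mm) begins 54 mm behind the grasp point. The pads swing forward as they close: fully open they stand 13 mm farther back than shut.
Start: joints at [-1.36, 0.434, 0.025, 1.573, -0.012, 1.134, -0.075], TCP at [0.193, 0.594, 0.203] pointing down, gripper open.
Joint ranges: [-2.62, 2.62], [-0.44, 2.09], [-1.27, 1.32], [0.08, 2.57], [-1.32, 4.46], [0.12, 2], [-2.74, 2.74]. Speed limits (rad/s): [2.22, 2.22, 3.01, 3.01, 3.14, 3.14, 3.14].

INTERFACE

Orientations are given as [roll, pitch, yaw] about the fixed x, y, z axes, in that order (R = Rz(yaw) Ry(pitch) Rx(roll)).
In Python, from rig import sense, viewer, r, nets gives the robot as it stands. The module is installed in compiled form; this text tells all that it offers.
- The arm moves only by the tool drive_tool, never from a script. Its arguments are lists of equal length, an entry for each row: "dr": the turn, a rotation vector about the tool's x, y, z in degrees, a list of three; "translation": the shift along the tool's x, y, z in mm, a list of three; "jaw": the opening, from 0 (shut) to 1 (fully open). A call has exactly 5 rows; each row is the pose to reach, as a shift and turn from the pose commanded when the call began, along the tool's axes at that moment; what a row does not reach only later rows make up. A row lasts 1/8 s, in which the tool goes at most 62.5 mm and 10.7 degrees, less where a joint would pass 70% of its speed; a pose out of reach is approached as far as the arm can. A call with a gripper value outside its range is refused whole. The fingers move at their own pace and stop on an object; "force" is the grip in N (left out, the last holds). Time passes only in rows, so rows that repeat a pose let the fingers close, or fill a call up. It gives the time, the measured TCP pose, the force, the opening and the grip force at its end, in the units of the state.
- sense(): the state, without advancing time (a new reading comes with each control period).
- viewer.read_camera(name): name is "scene" or "top" or "wrist"; returns a dict with "color" (384x512x3 uint8, blue, green, red), "z_map" (384x512 float32, m along the optical axis (not along the pixel's ray), 0 where there is no reading), "vertical_fov" (degrees; the focal length in pixels is half the picture's height over the tangent of half this angle, whatever the lens; pixels are square), "cx", "cy" (the principal point, pixels), "extrinsics" (4x4, takes a point from camera to world coordinates); the wrist camera has in their place "T_tool_cam" (4x4, takes a point from camera to tool coordinates, whose origin is the TCP and whose axes are the flange's). Camera axes: x right, y up, looking along -z (the intrinsics and any distortion apply to the point x, -y, -z); pixel columns grow to the right and rows downward; lengths in m; the calibration is good to about 2 mm. A picture is of the moment at which its call begins: read the wrist's pose just before it.
- r.finish_job(): hands the job in; it is judged then, once.
Trained networks look in the newest picture that a camera, given by its name, has taken for a name from the list of things; names that differ only in an ending like _2 or _b are one class to them, and where a whole thing is asked for, a point or a joint stands for the part that bears it (a point fixed in the world has none). Each returns a list of dicts, best first, with "p" (0 to 1); they miss things now and then, are a little off and sometimes report something else, mostly with a low value. They report only what shows in the picture. A call takes as long as a camera call.
- nets.cut_out(query, camera): "mask" (384x512 bool, what is visible of it) and "rect" ([left, top, right, bottom] in pixels, round what is visible of it).
The state is a dict: "time_s": time; "joints": joint angles; "joint_velocities": joint speeds; "effort": joint torques, N m; "eef_pos": TCP position; "ee_rot": TCP orientation; "ft_force": force on the tool from outside, world axes, zero at the start; "torque": the same for the moment, N m; "opening": finger opening in m; "grasp_force": force on a finger pad.
Only numpy, scipy, OpenCV 4.12 (cv2) and the standard library are available. Lean on these libraries where they do the work, as an engineer would, in place of code of your own. Each camera call takes 0.05 s, during which the arm holds its last target. There are 200 camera calls.

TASK

Two small tilting boards for workshop manuals stand propped up on their ratchet stands on the garage bench. Fold the red one down flat: it will not go down as it stands, so lift it by its black knob up through its notches and on past the top one until the yellow pawl is thrown clear, then lower it gently until it lies flat on its stand, and let go. Leave the blue board propped as it is.

Things in the scene. Friction and masses are not known exactly. Their poses are not given: they have to be found in the camera images.
- red_grip (a point): Centre of the red board's black knob: a cylinder 22 mm across, 26 mm long, axis (y here) parallel to the hinge, both flat ends free: pinched there from above it turns between the fingers as the board swings. On a 12 mm wide bar, 40 mm beyond the free edge of the board (165 x 170 x 12 mm). x here points along the board to the hinge line, 215 mm away; z is normal to the board. About 3 N lifts it.
- red_stand: Dark steel stand of the red board, fixed to the table, 225 x 235 mm. Origin: on the table, under the middle of the hinge; x level, away from the knob; z up. The hinge (along y) is 100 mm up, on the side away from the robot. At +y, by the hinge, are a toothed wheel and the yellow pawl, a 75 mm prop with a round weight: it leans on the wheel while it holds and lies over towards -x once thrown clear.
- red_board (a joint): Board angle, rad: 0 flat on the stand, grows as the knob rises and swings away from the robot, stop at 1.48. Starts in the lowest of three notches (0.38, 0.66, 0.94). It lifts freely, clicking, but cannot go below the last notch passed. At about 1.2 (69 degrees) a longer tooth throws the pawl clear for good; then the board can go all the way down, and falls (0.36 to 0.6 kg) if let go.
- blue_grip (a point): Centre of the black knob of the blue board, a bystander of the same make and size on its own stand, propped in its middle notch (0.66 rad); same frame as the red one's. The two stands swap places from run to run.

How it is judged:
By the outcome, as a careful person would: the job done as asked, in the order asked, and still so for the second after the job is handed in, with the robot touching nothing.
It also fails if it takes over 43 s, if anything falls off the work surface, if the arm or the gripper's body presses on something with over 40 N, if the wrist force passes 120 N, or if a joint passes its speed limit or range.

## Working session

There is one attempt and no reset: what is moved stays moved. The work goes in short steps, Python scripts to look and compute and a tool call to move; the robot and the scene stay as the last step left them, time stands still between calls to the robot, and variables do not carry over. Pictures are saved under pics/ and viewed, at most 10 in all, crops included, and the job is handed in when it is done.

Besides the shell and the picture viewer there is one more tool, called after "Call:" by a JSON object that holds its "fn" and its "kwargs". drive_tool: Moves the arm, as the interface text tells. Its arguments: {"type":"object","properties":{"dr":{"type":"array"},"translation":{"type":"array"},"jaw":{"type":"array"},"force":{"type":"number"}},"required":["dr","translation","jaw"]}

```bash
mkdir -p pics; cat > h.py <<'E'
import numpy as np, cv2
from rig import sense, viewer, r, nets
def cloud(d,T=None):
    z=d["z_map"]; f=z.shape[0]/2/np.tan(np.radians(d["vertical_fov"])/2)
    v,u=np.mgrid[:z.shape[0],:z.shape[1]]
    P=np.stack([(u-d["cx"])/f*z,-(v-d["cy"])/f*z,-z,np.ones_like(z)],-1)
    T=d["extrinsics"] if T is None else T
    return (P@np.asarray(T).T)[...,:3]
E
python3 - <<'E'
from h import *
s=sense(); print(s)
for c in("scene","top"):
    d=viewer.read_camera(c); cv2.imwrite(f"pics/{c}0.png",d["color"]); print({k:v for k,v in d.items() if k not in("color","z_map")})
    P=cloud(d)
    for q in("red_grip","blue_grip","red_stand","red_board"):
        for o in nets.cut_out(q,c)[:3]:
            m=o["mask"]&(d["z_map"]>0); p=P[m]
            print(c,q,round(o["p"],2),o["rect"],m.sum(),np.median(p,0).round(3),np.percentile(p,3,axis=0).round(3),np.percentile(p,97,axis=0).round(3)) if m.any() else 0
E
```

```text
{'time_s': 0.0, 'joints': array([-1.35961526,  0.43520592,  0.02498198,  1.57409815, -0.01161024,
        1.13397259, -0.07515216]), 'joint_velocities': array([ 0.00094243, -0.00097222, -0.00030026, -0.00071608, -0.00109815,
        0.00081474,  0.00086052]), 'effort': array([-9.33824012e-04, -6.70458770e+01,  1.02487274e+00, -3.16241956e+01,
        1.55032065e-02,  1.21697332e-02, -3.68526730e-05]), 'eef_pos': array([0.19280306, 0.59395118, 0.20233628]), 'ee_rot': array([-3.14005971e+00,  1.34478112e-04,  2.82767720e+00]), 'ft_force': array([ 0.12383855, -0.83469422, -0.94307004]), 'torque': array([-0.02168828, -0.02043859, -0.00806562]), 'grasp_force': 0.0, 'opening': 0.08558383863876161}
{'vertical_fov': 43.21697283845615, 'cx': 255.98299651937518, 'cy': 191.40288250551401, 'extrinsics': array([[ 0.28093227, -0.83364424,  0.47551481,  1.14504238],
       [ 0.95964169,  0.25063238, -0.12755876, -0.17078153],
       [-0.01284078,  0.49215921,  0.87041049,  1.14341516],
       [ 0.        ,  0.        ,  0.        ,  1.        ]])}
scene red_grip 0.97 [144.3, 155.1, 232.5, 263.9] 58
[... 654 characters left out ...]
262e-04, -1.93160215e-02,
        -3.28490007e-02],
       [-1.92685344e-02,  1.21422751e-01,  9.92413845e-01,
         8.86111648e-01],
       [ 0.00000000e+00,  0.00000000e+00,  0.00000000e+00,
         1.00000000e+00]])}
top red_grip 0.85 [291.0, 114.0, 383.6, 232.4] 6020 [ 0.591 -0.198  0.142] [ 0.504 -0.283  0.105] [ 0.68  -0.115  0.175]
top blue_grip 0.84 [99.8, 125.5, 193.5, 215.8] 5389 [0.603 0.215 0.163] [0.517 0.133 0.105] [0.684 0.325 0.229]
top red_stand 0.97 [281.0, 112.6, 394.5, 233.6] 7692 [ 0.589 -0.191  0.133] [ 0.495 -0.288  0.018] [ 0.686 -0.093  0.172]
top red_board 0.95 [289.0, 109.4, 389.6, 232.5] 6317 [ 0.592 -0.198  0.141] [ 0.499 -0.284  0.103] [ 0.687 -0.113  0.176]
```

View pics/top0.png

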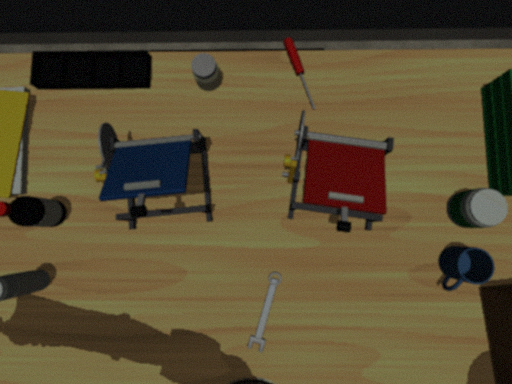

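View pics/scene0.png

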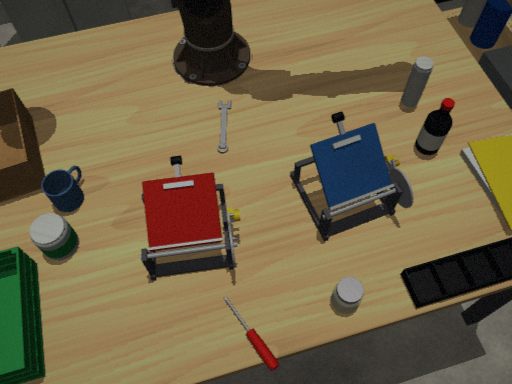

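The top view shows the red board at (345,175) with its knob at about (344,226) and its yellow pawl at (290,162). The blue board is at (147,168), with its knob at (139,209).

```bash
python3 - <<'E'
from h import *
for c,(u0,u1,v0,v1) in {"top":(333,356,216,234),"scene":(166,188,152,170)}.items():
    d=viewer.read_camera(c); P=cloud(d); C=d["color"].astype(int)
    o=nets.cut_out("red_board",c)[0]
    m=o["mask"]&(d["z_map"]>0)&(C[...,2]>90)&(C[...,1]<50)
    p=P[m]; mu=p.mean(0); n=np.linalg.svd(p-mu,full_matrices=False)[2][2]; n*=np.sign(n[2])
    e=np.array([0,1,0]) 
    hinge=np.cross(n,[0,0,1.]); hinge/=np.linalg.norm(hinge); 
    print(c,"n",n.round(3),"tilt",np.arccos(n[2]).round(3),"hinge dir",hinge.round(3),"mean",mu.round(3))
    w=np.zeros(m.shape,bool); w[v0:v1,u0:u1]=1
    k=w&(C.max(2)<45)&(P[...,2]>.14); q=P[k]; print(k.sum(), np.median(q,0).round(4),q.min(0).round(3),q.max(0).round(3))
    # board in-plane rect
    x=np.cross(hinge,n); uv=np.c_[(p-mu)@x,(p-mu)@hinge].astype(np.float32); R=cv2.minAreaRect(uv); print(R)
    cen=mu+R[0][0]*x+R[0][1]*hinge; print("centre",cen.round(4),"x",x.round(3))
E
```

```text
top n [ 0.365 -0.063  0.929] tilt 0.38 hinge dir [-0.169 -0.986  0.   ] mean [ 0.565 -0.255  0.148]
134 [ 0.4809 -0.1861  0.1885] [ 0.471 -0.201  0.179] [ 0.493 -0.174  0.192]
((0.008822508156299591, -0.006460458040237427), (0.09667787700891495, 0.1259845644235611), 26.716293334960938)
centre [ 0.5583 -0.2468  0.1516] x [-0.915  0.157  0.37 ]
scene n [ 0.366 -0.053  0.929] tilt 0.379 hinge dir [-0.144 -0.99   0.   ] mean [ 0.596 -0.205  0.141]
80 [ 0.4871 -0.1877  0.1886] [ 0.475 -0.2    0.177] [ 0.495 -0.176  0.194]
((0.004033386707305908, 0.00016610324382781982), (0.15384605526924133, 0.16858217120170593), 0.16018366813659668)
centre [ 0.5923 -0.2046  0.1421] x [-0.919  0.134  0.37 ]
```

Call:
{"fn": "drive_tool", "kwargs": {"dr": [[0,0,0],[0,0,-2],[0,0,-5],[0,0,-8],[0,0,-9.7]], "translation": [[0,0,-50],[-40,-40,-90],[-80,-80,-130],[-125,-130,-160],[-160,-180,-180]], "jaw": [1,1,1,1,1]}}

```text
time_s: 1.32
eef_pos: [0.2826, 0.3953, 0.3754]
ee_rot: [3.14, 0.001, 2.998]
ft_force: [1.1, -0.7, 0.7]
opening: 0.0855
grasp_force: 0.0
```

```bash
python3 - <<'E'
from h import *
from scipy.spatial.transform import Rotation as Ro
s=sense();R=Ro.from_euler('xyz',s["ee_rot"]).as_matrix();print(s["eef_pos"],s["ee_rot"],s["joints"].round(2))
for t in ([.40,.05,.38],[.483,-.187,.30]): print(t,(R.T@(np.array(t)-s["eef_pos"])*1000).round())
E
```

```text
[0.28257541 0.39534102 0.37541225] [3.14024367e+00 6.45931377e-04 2.99792622e+00] [-1.13  0.1   0.07  1.6  -0.01  1.43  0.38]
[0.4, 0.05, 0.38] [-166. -325.   -5.]
[0.483, -0.187, 0.3] [-282. -548.   75.]
```

Call:
{"fn": "drive_tool", "kwargs": {"dr": [[0,0,0],[0,0,0],[0,0,0],[0,0,0],[0,0,0]], "translation": [[-28,-54,0],[-56,-108,0],[-84,-162,0],[-112,-216,0],[-140,-270,0]], "jaw": [1,1,1,1,1]}}

```text
time_s: 1.95
eef_pos: [0.3816, 0.1075, 0.3744]
ee_rot: [3.141, 0.001, 2.997]
ft_force: [1.8, 0.4, -0.0]
opening: 0.085
grasp_force: 0.0
```

Call:
{"fn": "drive_tool", "kwargs": {"dr": [[0,0,0],[0,0,0],[0,0,0],[0,0,0],[0,0,0]], "translation": [[-28,-54,0],[-56,-108,10],[-84,-162,25],[-112,-216,45],[-140,-270,65]], "jaw": [1,1,1,1,1]}}

```text
time_s: 2.58
eef_pos: [0.4806, -0.1765, 0.31]
ee_rot: [3.141, 0.002, 2.998]
ft_force: [0.9, 1.2, 0.5]
opening: 0.0852
grasp_force: 0.0
```

```bash
cat > w.py <<'E'
from h import *
from scipy.spatial.transform import Rotation as Ro
import sys
s=sense();T=np.eye(4);T[:3,:3]=Ro.from_euler('xyz',s["ee_rot"]).as_matrix();T[:3,3]=s["eef_pos"]
d=viewer.read_camera("wrist"); cv2.imwrite(f"pics/{sys.argv[1]}.png",d["color"]); P=cloud(d,T@d["T_tool_cam"]); np.save("P.npy",P)
print(s["eef_pos"],s["ee_rot"],s["joints"].round(2),s["ft_force"])
C=d["color"].astype(int)
near=(C.max(2)<45)&(np.linalg.norm(P[...,:2]-[.483,-.187],axis=2)<.03)&(P[...,2]>.15)&(P[...,2]<.21)
q=P[near]; print(near.sum(),"knob med",np.median(q,0).round(4),np.percentile(q,[2,98],axis=0).round(4))
ax=np.array([.146,.989]); 
t=(q[:,:2]-[.483,-.187])@ax; print("along axis",np.percentile(t,[2,98]).round(4))
for z in(.095,.1): pass
f=(P[...,2]>.03)&(P[...,2]<.15)&(np.linalg.norm(P[...,:2]-[.49,-.187],axis=2)<.05); print("low near",f.sum(),P[f].min(0) if f.any() else 0,P[f].max(0) if f.any() else 0)
E
python3 w.py w1
```

```text
[ 0.48058306 -0.1764985   0.31004782] [3.14102692e+00 1.71797886e-03 2.99823642e+00] [-0.42  0.19  0.82  1.72 -0.15  1.29  1.86] [0.90726748 1.19601397 0.5023044 ]
630 knob med [ 0.4793 -0.1875  0.1899] [[ 0.4707 -0.1995  0.1804]
 [ 0.4909 -0.1754  0.1923]]
along axis [-0.0131  0.0114]
low near 588 [ 0.50315833 -0.23478878  0.08577221] [ 0.52834393 -0.14496996  0.09719355]
```

Call:
{"fn": "drive_tool", "kwargs": {"dr": [[0,0,0],[0,0,0],[0,0,0],[0,0,0],[0,0,0]], "translation": [[-2,-8,20],[-2,-8,50],[-2,-8,75],[-2,-8,95],[-2,-8,95]], "jaw": [1,1,1,0.8,0.7]}}

```text
time_s: 3.25
eef_pos: [0.4799, -0.1827, 0.2142]
ee_rot: [3.141, -0.002, 2.997]
ft_force: [-1.0, -0.8, 0.4]
opening: 0.0596
grasp_force: 0.0
```

```bash
python3 w.py w2
```

```text
[ 0.47987261 -0.18273394  0.21418345] [ 3.14148083e+00 -2.46699399e-03  2.99687188e+00] [-0.35  0.29  0.79  1.87 -0.23  1.08  1.95] [-0.96734385 -0.79414414  0.43368118]
1245 knob med [ 0.478  -0.1874  0.1898] [[ 0.4705 -0.1996  0.1806]
 [ 0.4895 -0.175   0.1922]]
along axis [-0.0131  0.0111]
low near 883 [ 0.50305817 -0.23510752  0.08470706] [ 0.52895008 -0.14514491  0.09715977]
```

View pics/w2.png

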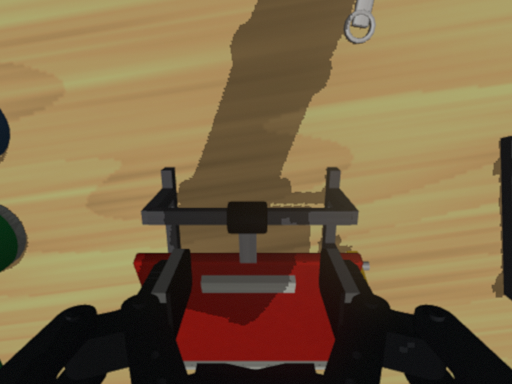

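The wrist view shows the knob at (247,217), almost centred between the fingers and square to them. I'll go down and pinch it.

Call:
{"fn": "drive_tool", "kwargs": {"dr": [[0,0,0],[0,0,0],[0,0,0],[0,0,0],[0,0,0]], "translation": [[-2,-5,20],[-2,-5,40],[-2,-5,53],[-2,-5,53],[-2,-5,53]], "jaw": [0.7,0.7,0.7,0.7,0.5]}}

```text
time_s: 3.92
eef_pos: [0.4825, -0.1886, 0.1629]
ee_rot: [-3.142, 0.001, 2.997]
ft_force: [0.2, -0.2, 1.2]
opening: 0.0436
grasp_force: 0.0
```

Call:
{"fn": "drive_tool", "kwargs": {"dr": [[0,0,0],[0,0,0],[0,0,0],[0,0,0],[0,0,0]], "translation": [[0,0,0],[0,0,0],[0,0,0],[0,0,0],[0,0,0]], "jaw": [0.3,0,0,0,0], "force": 40}}

```text
time_s: 4.55
eef_pos: [0.4821, -0.1884, 0.1622]
ee_rot: [3.142, 0.0, 2.997]
ft_force: [0.1, -0.2, 0.8]
opening: 0.0001
grasp_force: 0.6
```

```bash
python3 w.py w3; python3 - <<'E'
import numpy as np
# arc displacements from start angle .38 : forward (along stand +x) and up, mm
for a in np.arange(.38,1.44,.06): print(round(a,2),(215*(np.cos(.38)-np.cos(a))).round(), (215*(np.sin(a)-np.sin(.38))).round())
E
```

```text
[ 0.48208723 -0.18840305  0.1621961 ] [3.14153533e+00 1.87655247e-04 2.99697977e+00] [-0.3   0.36  0.76  1.93 -0.3   0.97  2.02] [ 0.14714258 -0.21951588  0.83851389]
1542 knob med [ 0.4736 -0.1865  0.1884] [[ 0.4701 -0.1996  0.1796]
 [ 0.4796 -0.1745  0.2092]]
along axis [-0.0138  0.0113]
low near 1341 [ 0.50286014 -0.23522335  0.08391179] [ 0.5280229  -0.14420296  0.09712631]
0.38 0.0 0.0
0.44 5.0 12.0
0.5 11.0 23.0
0.56 18.0 34.0
0.62 25.0 45.0
0.68 32.0 55.0
0.74 41.0 65.0
0.8 50.0 74.0
0.86 59.0 83.0
0.92 69.0 91.0
0.98 80.0 99.0
1.04 91.0 106.0
1.1 102.0 112.0
1.16 114.0 117.0
1.22 126.0 122.0
1.28 138.0 126.0
1.34 150.0 130.0
1.4 163.0 132.0
```

View pics/w3.png

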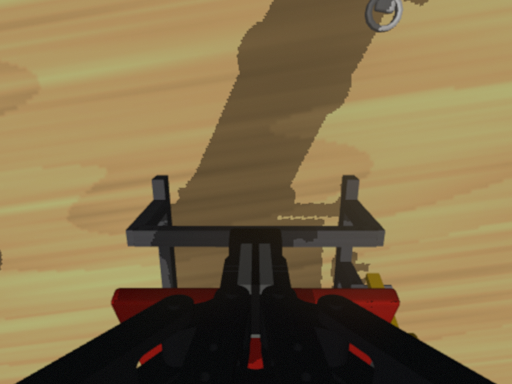

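```bash
python3 - <<'E'
from h import *
d=viewer.read_camera("scene"); cv2.imwrite("pics/s1.png",cv2.resize(d["color"][90:290,100:300],None,fx=3,fy=3)); print(sense()["opening"])
print(viewer.read_camera("wrist")["T_tool_cam"].round(4))
E
```

```text
0.0002616260381096592
[[-3.000e-04  9.509e-01  3.094e-01  7.940e-02]
 [ 1.000e+00  5.000e-04 -8.000e-04  2.000e-04]
 [-9.000e-04  3.094e-01 -9.509e-01 -1.718e-01]
 [ 0.000e+00  0.000e+00  0.000e+00  1.000e+00]]
```

View pics/s1.png

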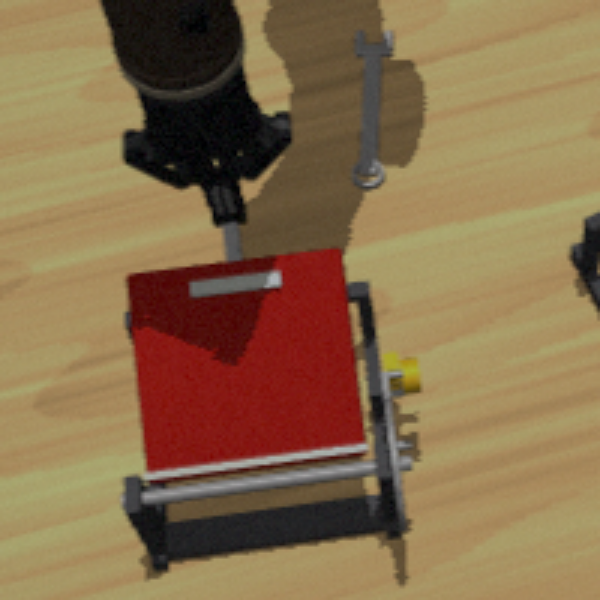

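```bash
cat > tilt.py <<'E'
from h import *
d=viewer.read_camera("scene"); P=cloud(d); C=d["color"].astype(int)
for q,ch in(("red_board",2),("blue_grip",0)):
    o=nets.cut_out(q,"scene")[0]
    b=C[...,ch]; m=o["mask"]&(d["z_map"]>0)&(b>70)&(b>2*C[...,2-ch])
    p=P[m]
    for _ in range(3):
        mu=p.mean(0); n=np.linalg.svd(p-mu,full_matrices=False)[2][2]; n*=np.sign(n[2]); e=abs((p-mu)@n); p=p[e<=max(.004,np.percentile(e,70))]
    print(q,"tilt",np.arccos(n[2]).round(3),"n",n.round(3),"mean",mu.round(3),len(p))
E
python3 tilt.py; python3 - <<'E'
from h import *
d=viewer.read_camera("scene");P=cloud(d);P0=P
for v in range(150,168,2):
    print(v,[tuple((P[v,u]*1000).astype(int)) for u in range(168,186,4)])
E
```

```text
red_board tilt 0.379 n [ 0.366 -0.054  0.929] mean [ 0.596 -0.206  0.14 ] 4261
blue_grip tilt 0.661 n [0.611 0.059 0.79 ] mean [0.607 0.211 0.164] 3727
150 [(np.int64(492), np.int64(-198), np.int64(241)), (np.int64(485), np.int64(-189), np.int64(228)), (np.int64(495), np.int64(-181), np.int64(238)), (np.int64(327), np.int64(-172), np.int64(0)), (np.int64(334), np.int64(-161), np.int64(4))]
152 [(np.int64(493), np.int64(-199), np.int64(235)), (np.int64(492), np.int64(-191), np.int64(230)), (np.int64(494), np.int64(-182), np.int64(230)), (np.int64(335), np.int64(-174), np.int64(1)), (np.int64(335), np.int64(-163), np.int64(-2))]
154 [(np.int64(488), np.int64(-201), np.int64(221)), (np.int64(494), np.int64(-192), np.int64(225)), (np.int64(489), np.int64(-183), np.int64(215)), (np.int64(342), np.int64(-175), np.int64(2)), (np.int64(341), np.int64(-164), np.int64(-4))]
156 [(np.int64(488), np.int64(-202), np.int64(213)), (np.int64(494), np.int64(-193), np.int64(217)), (np.int64(493), np.int64(-184), np.int64(212)), (np.int64(480), np.int64(-176), np.int64(190)), (np.int64(351), np.int64(-
[... 522 characters left out ...]
, np.int64(-213), np.int64(0)), (np.int64(488), np.int64(-197), np.int64(185)), (np.int64(491), np.int64(-188), np.int64(186)), (np.int64(495), np.int64(-179), np.int64(187)), (np.int64(371), np.int64(-170), np.int64(0))]
164 [(np.int64(367), np.int64(-214), np.int64(3)), (np.int64(492), np.int64(-198), np.int64(183)), (np.int64(493), np.int64(-189), np.int64(181)), (np.int64(496), np.int64(-180), np.int64(180)), (np.int64(379), np.int64(-171), np.int64(2))]
166 [(np.int64(366), np.int64(-216), np.int64(-6)), (np.int64(374), np.int64(-205), np.int64(0)), (np.int64(494), np.int64(-191), np.int64(174)), (np.int64(383), np.int64(-183), np.int64(3)), (np.int64(383), np.int64(-173), np.int64(0))]
```

```bash
python3 - <<'E'
from h import *
s=sense(); print(s["opening"],s["grasp_force"],s["eef_pos"])
d=viewer.read_camera("wrist"); P=cloud(d,d["T_tool_cam"])*1000
for v in range(222,345,10): print(v,[tuple(int(x) for x in P[v,u]) for u in (226,236,246,256,266,276,286)])
c=d["color"][200:350,180:340]; cv2.imwrite("pics/w4.png",cv2.resize(np.clip(c.astype(int)*2,0,255).astype(np.uint8),None,fx=4,fy=4))
E
```

```text
-7.369595908393718e-05 0.6565749272704124 [ 0.4820595  -0.18842348  0.16211685]
222 [(-59, -30, 162), (-59, -20, 160), (-59, -9, 160), (-59, 1, 160), (-59, 12, 161), (-59, 23, 160), (-59, 33, 161)]
232 [(-28, -22, 67), (10, -9, -20), (11, -4, -21), (10, 0, -20), (10, 5, -20), (79, 0, -171), (-28, 24, 66)]
242 [(-37, -22, 67), (7, -8, -25), (7, -4, -25), (8, 0, -25), (7, 5, -24), (8, 10, -25), (-37, 24, 67)]
252 [(-95, -31, 161), (3, -8, -28), (10, -3, -41), (10, 0, -41), (11, 5, -42), (4, 10, -29), (-95, 34, 161)]
262 [(6, -12, -42), (6, -8, -42), (10, -3, -50), (11, 0, -50), (10, 4, -49), (7, 9, -43), (6, 13, -43)]
272 [(6, -11, -51), (6, -7, -51), (10, -3, -57), (10, 0, -57), (10, 4, -57), (6, 8, -50), (7, 13, -51)]
282 [(6, -11, -58), (6, -7, -58), (10, -3, -64), (10, 0, -64), (10, 4, -64), (6, 8, -58), (7, 12, -59)]
292 [(13, -9, -75), (13, -6, -75), (12, -2, -73), (8, 0, -67), (12, 4, -73), (13, 7, -74), (13, 10, -75)]
302 [(11, -9, -78), (11, -6, -78), (11, -2, -78), (3, 0, -66), (11, 3, -78), (12, 7, -78), (11, 10, -78)]
312 [(11, -8, -82), (11, -5, -82), (12, -2, -83), (0, 0, -66), (12, 3, -83), (12, 6, -84), (12, 9, -83)]
322 [(12, -8, -88), (11, -5, -88), (9, -2, -85), (-5, 0, -66), (10, 3, -86), (11, 6, -87), (11, 9, -87)]
332 [(16, -7, -98), (16, -4, -98), (0, -2, -77), (-9, 0, -66), (7, 3, -87), (15, 5, -97), (16, 8, -98)]
342 [(16, -7, -101), (16, -4, -101), (-5, -2, -77), (-80, 0, 7), (-4, 4, -78), (17, 5, -102), (17, 8, -102)]
```

View pics/w4.png

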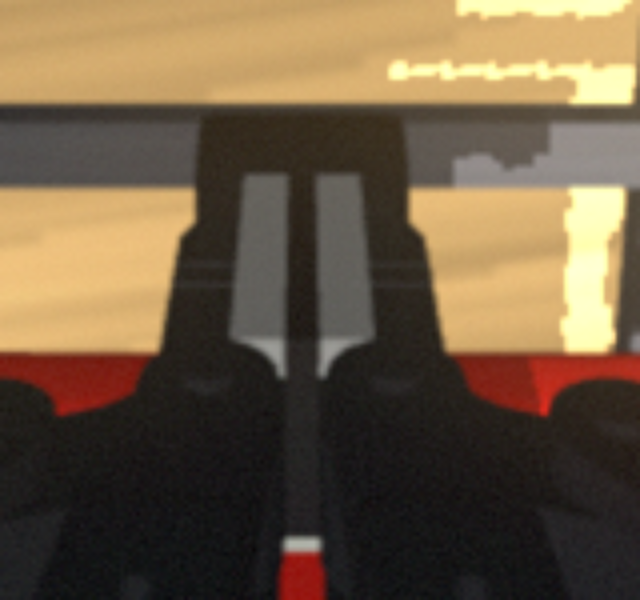

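The fingers closed just above the knob: their tips sit on its top, well behind the reported TCP. I'll open them and measure where the tips really are.

Call:
{"fn": "drive_tool", "kwargs": {"dr": [[0,0,0],[0,0,0],[0,0,0],[0,0,0],[0,0,0]], "translation": [[0,0,-2],[0,0,-2],[0,0,-2],[0,0,-2],[0,0,-2]], "jaw": [0.6,0.6,0.6,0.6,0.6]}}

```text
time_s: 5.58
eef_pos: [0.482, -0.1884, 0.1641]
ee_rot: [3.142, -0.0, 2.997]
ft_force: [0.0, 0.2, 0.5]
opening: 0.0513
grasp_force: 0.0
```

```bash
python3 - <<'E'
from h import *
d=viewer.read_camera("wrist"); P=cloud(d,d["T_tool_cam"])*1000; C=d["color"]
m=(P[...,2]<-5)&(P[...,2]>-100)&(abs(P[...,0])<40)&(abs(P[...,1])<70)
for a,b in((-70,-14),(-14,14),(14,70)):
    k=m&(P[...,1]>a)&(P[...,1]<b); q=P[k]; 
    for z in range(-60,-5,6):
        w=q[(q[:,2]>=z)&(q[:,2]<z+6)]
        if len(w): print((a,b),z,len(w),w.min(0).round(),w.max(0).round())
cv2.imwrite("pics/w5.png",np.clip(C.astype(int)*2,0,255).astype(np.uint8))
E
```

```text
(-70, -14) -60 390 [-11. -39. -60.] [ 12. -25. -54.]
(-70, -14) -54 363 [-11. -39. -54.] [ 11. -25. -48.]
(-70, -14) -48 305 [-12. -39. -48.] [ 12. -25. -42.]
(-70, -14) -42 226 [-11. -37. -42.] [ 12. -25. -36.]
(-70, -14) -36 51 [-10. -32. -36.] [ 11. -25. -32.]
(-70, -14) -12 39 [-40. -70.  -7.] [-38. -14.  -6.]
(-70, -14) -6 72 [-40. -69.  -6.] [-37. -14.  -5.]
(-14, 14) -30 1450 [ -8. -13. -29.] [  9.  13. -24.]
(-14, 14) -24 563 [-12. -13. -24.] [ 11.  13. -18.]
(-14, 14) -18 495 [-28. -12. -18.] [ 11.  13. -12.]
(-14, 14) -12 383 [-40. -14. -12.] [-23.  14.  -6.]
(-14, 14) -6 66 [-40. -14.  -6.] [-37.  14.  -5.]
(14, 70) -60 394 [-11.  26. -60.] [ 12.  40. -54.]
(14, 70) -54 347 [-12.  26. -54.] [ 12.  40. -48.]
(14, 70) -48 316 [-11.  26. -48.] [ 12.  40. -42.]
(14, 70) -42 219 [-12.  26. -42.] [ 12.  39. -36.]
(14, 70) -36 53 [-10.  26. -36.] [ 10.  30. -31.]
(14, 70) -12 49 [-40.  14.  -8.] [-38.  70.  -6.]
(14, 70) -6 58 [-40.  14.  -6.] [-37.  70.  -5.]
```

View pics/w5.png

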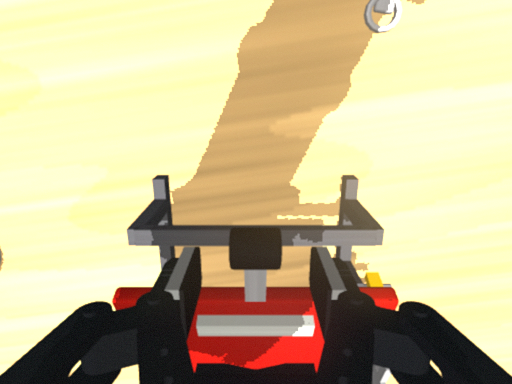

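The knob spans tool z from -29 to -5, and the fingertips end at about -31. They need to go about 27 mm deeper.

Call:
{"fn": "drive_tool", "kwargs": {"dr": [[0,0,0],[0,0,0],[0,0,0],[0,0,0],[0,0,0]], "translation": [[0,1,8],[0,1,17],[0,1,27],[0,1,27],[0,1,27]], "jaw": [0.6,0.6,0.6,0.6,0.4]}}

```text
time_s: 6.25
eef_pos: [0.4822, -0.1875, 0.1371]
ee_rot: [-3.142, -0.0, 2.997]
ft_force: [0.1, -0.0, 1.0]
opening: 0.0346
grasp_force: 0.0
```

Call:
{"fn": "drive_tool", "kwargs": {"dr": [[0,0,0],[0,0,0],[0,0,0],[0,0,0],[0,0,0]], "translation": [[0,0,0],[0,0,0],[0,0,0],[0,0,0],[0,0,0]], "jaw": [0.2,0,0,0,0], "force": 40}}

```text
time_s: 6.88
eef_pos: [0.4821, -0.1883, 0.1374]
ee_rot: [-3.141, 0.001, 2.996]
ft_force: [-1.2, -5.4, 0.7]
opening: 0.0253
grasp_force: 43.2
```

Call:
{"fn": "drive_tool", "kwargs": {"dr": [[0,0,0],[0,0,0],[0,0,0],[0,0,0],[0,0,0]], "translation": [[-5,0,-12],[-11,0,-23],[-18,0,-34],[-25,0,-45],[-32,0,-55]], "jaw": [0,0,0,0,0]}}

```text
time_s: 7.5
eef_pos: [0.5142, -0.193, 0.1922]
ee_rot: [-3.14, 0.001, 2.996]
ft_force: [6.6, -7.4, -10.0]
opening: 0.0249
grasp_force: 40.5
```

```bash
python3 tilt.py; python3 -c "
from h import *;s=sense();print(s['joints'].round(2),s['eef_pos'],s['ft_force'])"
```

```text
red_board tilt 0.673 n [ 0.618 -0.084  0.782] mean [ 0.607 -0.211  0.166] 4212
blue_grip tilt 0.659 n [0.61  0.059 0.79 ] mean [0.608 0.211 0.164] 3730
[-0.3   0.38  0.76  1.82 -0.3   1.06  2.  ] [ 0.51442975 -0.19309913  0.1923862 ] [ 2.1991405  -6.05750436 -5.82091244]
```

The board follows the arm (tilt 0.67), so I'll carry on along the arc.

Call:
{"fn": "drive_tool", "kwargs": {"dr": [[0,0,0],[0,0,0],[0,0,0],[0,0,0],[0,0,0]], "translation": [[-9,0,-10],[-18,0,-19],[-27,0,-28],[-37,0,-36],[-48,0,-44]], "jaw": [0,0,0,0,0]}}

```text
time_s: 8.28
eef_pos: [0.5606, -0.1998, 0.2356]
ee_rot: [-3.14, -0.002, 2.996]
ft_force: [0.3, -6.2, -7.9]
opening: 0.0249
grasp_force: 39.7
```

Call:
{"fn": "drive_tool", "kwargs": {"dr": [[0,0,0],[0,0,0],[0,0,0],[0,0,0],[0,0,0]], "translation": [[-11,0,-7],[-22,0,-13],[-34,0,-18],[-46,0,-23],[-58,0,-27]], "jaw": [0,0,0,0,0]}}

```text
time_s: 8.9
eef_pos: [0.6178, -0.2082, 0.2628]
ee_rot: [-3.141, -0.002, 2.996]
ft_force: [-1.3, -5.2, -2.7]
opening: 0.0254
grasp_force: 39.8
```

```bash
python3 tilt.py; python3 - <<'E'
from h import *
for c,b in(("scene",(100,300,90,290)),("top",(250,420,90,250))):
    d=viewer.read_camera(c)["color"][b[2]:b[3],b[0]:b[1]]; 
    cv2.imwrite(f"pics/{c}9.png",cv2.resize(np.clip(d.astype(int)*1.5,0,255).astype(np.uint8),(400,400)))
a=np.hstack([cv2.imread("pics/scene9.png"),cv2.imread("pics/top9.png")]); cv2.imwrite("pics/both9.png",a)
s=sense();print(s['joints'].round(2),s['eef_pos'],s['ft_force'])
E
```

```text
red_board tilt 1.252 n [ 0.939 -0.138  0.314] mean [ 0.652 -0.185  0.216] 1100
blue_grip tilt 0.659 n [0.609 0.059 0.791] mean [0.608 0.21  0.164] 3758
[-0.22  0.51  0.75  1.45 -0.35  1.32  1.98] [ 0.6179186  -0.20821049  0.2627968 ] [-1.96571465 -5.14432727 -2.42102397]
```

View pics/both9.png

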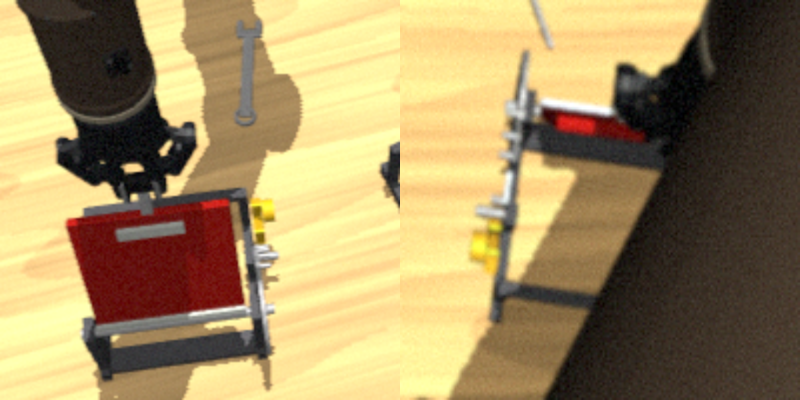

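The left half shows the board steep, at about 1.25 rad. The yellow pawl at (262,210) now lies over toward the robot, so it looks thrown. I'll go a little higher for margin and then lower the board.

Call:
{"fn": "drive_tool", "kwargs": {"dr": [[0,0,0],[0,0,0],[0,0,0],[0,0,0],[0,0,0]], "translation": [[-6,0,-2],[-12,0,-4],[-12,0,-4],[-6,0,-2],[0,0,0]], "jaw": [0,0,0,0,0]}}

```text
time_s: 9.78
eef_pos: [0.6188, -0.2083, 0.2631]
ee_rot: [-3.14, 0.002, 2.996]
ft_force: [1.7, -5.9, -1.4]
opening: 0.0254
grasp_force: 40.1
```

Call:
{"fn": "drive_tool", "kwargs": {"dr": [[0,0,0],[0,0,0],[0,0,0],[0,0,0],[0,0,0]], "translation": [[12,0,4],[24,0,9],[36,0,14],[47,0,20],[58,0,27]], "jaw": [0,0,0,0,0]}}

```text
time_s: 10.4
eef_pos: [0.5615, -0.1999, 0.2367]
ee_rot: [-3.14, 0.003, 2.996]
ft_force: [0.2, -5.8, 0.4]
opening: 0.025
grasp_force: 40.6
```

Call:
{"fn": "drive_tool", "kwargs": {"dr": [[0,0,0],[0,0,0],[0,0,0],[0,0,0],[0,0,0]], "translation": [[6,0,4],[11,0,8],[16,0,12],[21,0,16],[25,0,20]], "jaw": [0,0,0,0,0]}}

```text
time_s: 11.02
eef_pos: [0.5361, -0.1962, 0.2168]
ee_rot: [-3.141, 0.001, 2.996]
ft_force: [-5.0, -4.6, 6.1]
opening: 0.0252
grasp_force: 41.6
```

```bash
python3 tilt.py; python3 - <<'E'
from h import *
s=sense();print(s['joints'].round(2),s['eef_pos'],s['ft_force'])
R=.215;H=.680;a0=None
# grip height: knob z = tcp z + .0426 ; angle from knob height
a=np.arcsin((s['eef_pos'][2]+.0426-.1)/R);print("angle",a)
for da in np.arange(.06,a+.01,.06): print(round(a-da,2),(215*(np.cos(a-da)-np.cos(a))).round(1),(215*(np.sin(a)-np.sin(a-da))).round(1))
E
```

```text
red_board tilt 0.816 n [ 0.721 -0.105  0.685] mean [ 0.618 -0.208  0.175] 4442
[-0.29  0.39  0.77  1.73 -0.3   1.13  1.99] [ 0.5357671  -0.19619857  0.21659057] [-4.46498407 -4.52952022  4.46369763]
angle 0.8336968926785511
0.77 9.3 9.0
0.71 18.0 18.4
0.65 26.2 28.4
0.59 33.7 38.9
0.53 40.6 49.8
0.47 46.8 61.1
0.41 52.4 72.8
0.35 57.2 84.7
0.29 61.3 96.9
0.23 64.6 109.4
0.17 67.3 122.0
0.11 69.1 134.8
0.05 70.2 147.7
-0.01 70.5 160.5Traceback (most recent call last):
  File "tilt.py", line 4, in <module>
    o=nets.cut_out(q,"scene")[0]
      ~~~~~~~~~~~~~~~~~~~~~~~^^^
IndexError: list index out of range
```

The tilt is 0.82, below the 0.94 notch, so the pawl is clear. I'll keep lowering.

Call:
{"fn": "drive_tool", "kwargs": {"dr": [[0,0,0],[0,0,0],[0,0,0],[0,0,0],[0,0,0]], "translation": [[9,0,9],[18,0,18],[26,0,28],[34,0,39],[41,0,50]], "jaw": [0,0,0,0,0]}}

```text
time_s: 11.8
eef_pos: [0.4954, -0.1903, 0.1663]
ee_rot: [-3.141, 0.001, 2.996]
ft_force: [-2.5, -5.9, 0.8]
opening: 0.025
grasp_force: 41.4
```

Call:
{"fn": "drive_tool", "kwargs": {"dr": [[0,0,0],[0,0,0],[0,0,0],[0,0,0],[0,0,0]], "translation": [[6,0,11],[12,0,23],[17,0,35],[21,0,47],[23,0,57]], "jaw": [0,0,0,0,0]}}

```text
time_s: 12.42
eef_pos: [0.4718, -0.1868, 0.1088]
ee_rot: [-3.141, -0.001, 2.996]
ft_force: [-6.2, -5.6, 2.4]
opening: 0.0249
grasp_force: 41.4
```

```bash
python3 tilt.py; python3 - <<'E'
from h import *
s=sense();print(s['joints'].round(2),s['eef_pos'],s['ft_force'],s['opening'])
E
```

```text
red_board tilt 0.226 n [ 0.221 -0.034  0.975] mean [ 0.592 -0.205  0.127] 4065
blue_grip tilt 0.659 n [0.609 0.061 0.791] mean [0.607 0.211 0.164] 3751
[-0.26  0.41  0.72  2.01 -0.36  0.84  2.08] [ 0.47172592 -0.18680721  0.10869438] [-6.02043708 -6.12048858  0.80678537] 0.025365056902161474
```

Call:
{"fn": "drive_tool", "kwargs": {"dr": [[0,0,0],[0,0,0],[0,0,0],[0,0,0],[0,0,0]], "translation": [[3,0,10],[4,0,20],[6,0,29],[6,0,37],[7,0,43]], "jaw": [0,0,0,0,0]}}

```text
time_s: 13.2
eef_pos: [0.4656, -0.1859, 0.0659]
ee_rot: [-3.141, 0.0, 2.996]
ft_force: [-3.0, -6.4, 1.1]
opening: 0.0249
grasp_force: 41.1
```

Call:
{"fn": "drive_tool", "kwargs": {"dr": [[0,0,0],[0,0,0],[0,0,0],[0,0,0],[0,0,0]], "translation": [[0,0,2],[0,0,3],[0,0,4],[0,0,5],[0,0,5]], "jaw": [0,0,0,0,0]}}

```text
time_s: 13.82
eef_pos: [0.4654, -0.1859, 0.0611]
ee_rot: [-3.141, -0.0, 2.996]
ft_force: [-4.1, -5.6, 0.2]
opening: 0.0252
grasp_force: 41.0
```

```bash
python3 tilt.py; python3 - <<'E'
from h import *
s=sense();print(s['joints'].round(2),s['eef_pos'],s['ft_force'],s['opening'])
E
```

```text
red_board tilt 0.004 n [ 0.003 -0.002  1.   ] mean [ 0.591 -0.204  0.107] 3617
blue_grip tilt 0.66 n [0.61 0.06 0.79] mean [0.608 0.211 0.164] 3731
[-0.21  0.47  0.66  2.07 -0.43  0.73  2.15] [ 0.46544296 -0.18591464  0.06118735] [-4.24128465 -7.09773131 -0.99071094] 0.025117878609201887
```

Call:
{"fn": "drive_tool", "kwargs": {"dr": [[0,0,0],[0,0,0],[0,0,0],[0,0,0],[0,0,0]], "translation": [[0,0,1],[0,0,1],[0,0,1],[0,0,1],[0,0,1]], "jaw": [0,0,0.35,0.5,0.6]}}

```text
time_s: 14.6
eef_pos: [0.4667, -0.1845, 0.0601]
ee_rot: [3.141, 0.0, 2.998]
ft_force: [0.3, 0.2, 0.2]
opening: 0.051
grasp_force: 0.0
```

Call:
{"fn": "drive_tool", "kwargs": {"dr": [[0,0,0],[0,0,0],[0,0,0],[0,0,0],[0,0,0]], "translation": [[0,0,0],[0,0,-5],[0,0,-20],[0,0,-50],[0,0,-90]], "jaw": [0.7,0.7,0.7,0.7,0.7]}}

```text
time_s: 15.22
eef_pos: [0.4658, -0.1852, 0.1515]
ee_rot: [-3.141, -0.001, 2.996]
ft_force: [0.3, 0.1, -0.3]
opening: 0.0599
grasp_force: 0.0
```

Call:
{"fn": "drive_tool", "kwargs": {"dr": [[0,0,0],[0,0,0],[0,0,0],[0,0,0],[0,0,0]], "translation": [[0,0,-40],[0,0,-80],[0,0,-110],[0,0,-120],[0,0,-120]], "jaw": [0.7,0.7,0.7,0.7,0.7]}}

```text
time_s: 15.85
eef_pos: [0.4664, -0.1851, 0.2704]
ee_rot: [3.141, 0.001, 2.997]
ft_force: [0.1, -0.1, 0.7]
opening: 0.0597
grasp_force: 0.0
```

```bash
python3 tilt.py; python3 - <<'E'
from h import *
d=viewer.read_camera("scene")["color"][80:290,100:440]; cv2.imwrite("pics/end.png",cv2.resize(np.clip(d.astype(int)*1.5,0,255).astype(np.uint8),None,fx=2,fy=2))
E
```

```text
red_board tilt 0.0 n [-0. -0.  1.] mean [ 0.591 -0.204  0.106] 3594
blue_grip tilt 0.659 n [0.61  0.059 0.791] mean [0.607 0.211 0.164] 3738
```

View pics/end.png

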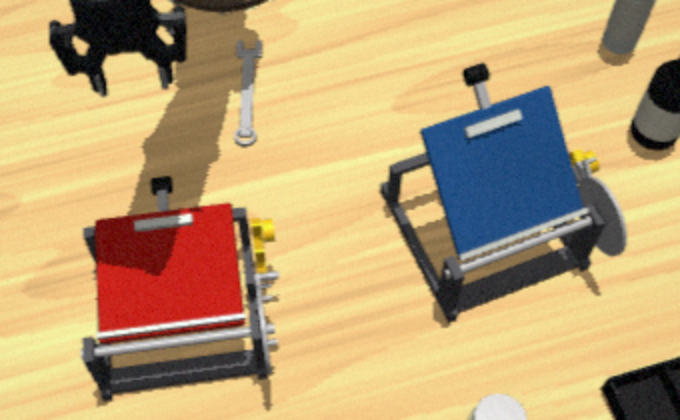

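The picture shows the red board flat, with its knob free at (162,186) and the pawl thrown at (262,230). The blue board is still propped and the gripper is clear.

```bash
python3 -c "
from rig import r; print(r.finish_job())"
```

```text
the job is handed in; nothing more can be done
None
```

The red board now lies flat on its stand with its pawl thrown clear, the blue board is still propped in its middle notch, and I handed the job in after about 16 s with the gripper clear; no verdict came back.

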